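# Fetch the soap dish from behind the dollhouse bathroom furniture

## Robot

A 6-joint arm with a two-finger parallel gripper is mounted at the origin on the work surface. World frame = base frame: x ahead of the robot, y to its left, z up, the work surface at z = 0. Lengths are in m, angles in rad, forces in N, time in s.
With the tool pointing down it reaches from about 0.4 to 0.825 m from the base axis. Payload 7 kg.
Tool frame: the origin (TCP) lies midway between the tips of the shut fingers; the grasp point (between the pads) lies arm.grip_point_offset behind it (arm.grip_point_offset is the distance from the TCP to the grasp point, in m); y points along the fingers, z is the direction in which the jaws open and shut, and the axes are right-handed (so a half turn about y gives the same grasp; the last joint's range is limited). The gripper opens to 88 mm and grips with 3 to 60 N. Pads are 19 mm wide; open, the fingers measure 130 mm over their backs; the gripper's body (78 mm by 193 mm) begins 47 mm behind the grasp point.
Start: joints at [0.288, 0.359, 0.012, 0, -1.224, -0.288], TCP at [0.675, -0, 0.187] pointing down, gripper open.
Joint ranges: [-3.07, 3.07], [-1.43, 2.12], [-1.02, 1.25], [-3.03, 1.67], [-3.05, -0], [-3.03, 3.03]. Speed limits (rad/s): [2.39, 2.39, 3.01, 3.14, 3.14, 3.14].

## Interface

Orientations are given as a rotation vector (axis times angle).
In Python, from station import arm, vision, ticket gives the robot as it stands. The module is installed in compiled form; this text tells all that it offers.
- The arm moves only by the tool servo_tool, never from a script. Its argument "targets" is a list of rows, each a list of 2 entries, a list of its own where there are three numbers: the shift along the world's x, y, z in cm, then the turn, a rotation vector about the world's x, y, z in degrees. A call has 1 to 8 rows; each row shifts and turns the commanded pose from where the row before left it; what a row does not reach is not made up. A row lasts 1/8 s, in which the tool goes at most 62.5 mm and 10.7 degrees, less where a joint would pass 70% of its speed; a pose out of reach is approached as far as the arm can. A call with a gripper value outside its range is refused whole. "grip" is the finger opening in cm, from 0 to 8.76, set as the call begins (left out, the last holds). The fingers move at their own pace and stop on an object; "newtons" is the grip in N (left out, the last holds). Time passes only in rows, so rows that do not move let the fingers close. It gives the time, the measured TCP pose, the force and the opening at its end, in the units of the state.
- arm.read_state(): the state, without advancing time (a new reading comes with each control period).
- vision.snapshot(name): name is "scene" or "side" or "wrist"; returns a dict with "img" (420x560x3 uint8, red, green, blue), "depth" (420x560 float32, m along the optical axis (not along the pixel's ray), 0 where there is no reading), "camera_matrix" (3x3 intrinsics, pixels), "extrinsics" (4x4, takes a point from camera to world coordinates). Camera axes: x right, y up, looking along -z (the intrinsics and any distortion apply to the point x, -y, -z); pixel columns grow to the right and rows downward; lengths in m; the calibration is good to about 2 mm. The wrist camera is an equidistant fisheye: a pixel r from the principal point sees the ray r / f radians off the axis. A picture is of the moment at which its call begins.
- ticket.job_done(): hands the job in, once; it reports no verdict.
The state is a dict: "time": time; "q": joint angles; "joint_velocities": joint speeds; "joint_efforts": joint torques, N m; "tool_pos": TCP position; "tool_rot": TCP orientation; "wrist_force": force on the tool from outside, world axes, zero at the start; "ft_torque": the same for the moment, N m; "width": finger opening in m.
Only numpy, scipy, OpenCV 4.12 (cv2) and the standard library are available. Lean on these libraries where they do the work, as an engineer would, in place of code of your own. Each camera call takes 0.05 s, during which the arm holds its last target. There are 200 camera calls.

## Task

The pink soap dish is boxed in at the back of the dollhouse bathroom: stand the step stool, the mirror stand and the washbasin out of the way on the cork mat, and leave the dish where it is until all three are there. Then set the soap dish the right way up in the middle of the top of the white medicine cabinet, and only after that put each of the three pieces back upright on the very spot where it stood at the start. Leave the bathtub and the mug alone.

Things in the scene. Friction and masses are not known exactly. Their poses are not given: they have to be found in the camera images.
- stool: Loose green plastic step stool, 90 g, 75 mm high. Origin: on its underside, below the middle of the seat; z up. Seat 44 mm (its x) by 62 mm (its y); front and back faces (x = -22 and +22 mm) are flat and can be gripped at mid-width from z = 42 to 75 mm. A lower tread, top at z = 32 mm, sticks out to x = -45 mm.
- mirror: Loose wooden mirror stand, 100 g, 95 mm high: an upright panel 12 mm thick (its x) and 62 mm wide (its y), centred over a base 50 x 60 x 12 mm; mirror glass on its -x face. Origin: centre of its underside; z up.
- basin: Loose white ceramic toy washbasin on a pedestal, 160 g: an open rectangular bowl 50 mm (its x) by 62 mm (its y) with 6 mm walls from z = 56 mm to the rim at 80 mm, on a round column 28 mm across with a foot 46 mm across. A small steel tap on the +x rim, off-centre (y = +16 mm), reaches z = 91 mm. Origin: centre of its underside; z up.
- dish: Loose pink ceramic soap dish with a cream bar of soap fixed in it, 90 g, 46 mm (its x) by 62 mm (its y), 22 mm high, straight sides. Origin: centre of its underside; z up.
- bathroom: Fixed white tiled floor, 220 (its x) x 230 mm (its y), top at z = 6 mm, with a 40 mm high, 10 mm thick wooden wall along its +x edge. Origin: centre of underside. Flat round grey spots 72 mm across at (x, y) = (25, 78), (25, -78), (-45, 0) mm: stool, mirror stand and washbasin stand on one each, in any allotment, up to 4 mm off centre; the dish stands among them near (30, 0).
- side_mat: Fixed square cork mat, 220 x 220 x 6 mm, the side area where things are set aside. Origin: centre of its underside; its top is at z = 6 mm.
- cabinet: Fixed white plastic toy medicine cabinet, a closed box 80 mm (its x) by 130 mm (its y) by 80 mm high with a flat plain top and a shut flap with grip and hinges on its -x face. Origin: centre of its underside; the middle of its top is 80 mm above it.
- bathtub: Loose steel toy bathtub, 62 mm (its x) by 118 mm (its y), 48 mm high; a bystander. Origin: centre of its underside.
- mug: Loose round wooden mug, 52 mm across, 50 mm high; a bystander. Origin: centre of its underside.
Mind the look-alikes: they are no part of the job. Leave any orange or red look-alike of the mirror alone.

How it is judged:
By the outcome, as a careful person would: the job done as asked, in the order asked, and still so for the second after the job is handed in, with the robot touching nothing.
It also fails if it takes over 144 s, if anything falls off the work surface, if the arm or the gripper's body presses on something with over 40 N, if the wrist force passes 120 N, or if a joint passes its speed limit or range.

## Working session

There is one attempt and no reset: what is moved stays moved. The work goes in short steps, Python scripts to look and compute and a tool call to move; the robot and the scene stay as the last step left them, time stands still between calls to the robot, and variables do not carry over. Pictures are saved under pics/ and viewed, about 12 in all and at most 16, crops included, and the job is handed in when it is done.

Besides the shell and the picture viewer there is one more tool, called after "Request:" as name([rows], argument=value, ...), one row to a line, values as JSON. servo_tool: Moves the arm, as the interface text tells. Its arguments: {"type":"object","properties":{"targets":{"type":"array"},"grip":{"type":"number"},"newtons":{"type":"number"}},"required":["targets"]}

```bash
mkdir -p pics; ls; cat > h.py <<'E'
import numpy as np, cv2
from station import arm, vision, ticket
def snap(n):
    s=vision.snapshot(n); return s
def save(s,f): cv2.imwrite('pics/'+f,s['img'][:,:,::-1])
def pts(s):
    "world points per pixel from depth (pinhole)"
    K=s['camera_matrix'];d=s['depth'];v,u=np.mgrid[:d.shape[0],:d.shape[1]]
    X=(u-K[0,2])/K[0,0]*d;Y=(v-K[1,2])/K[1,1]*d
    P=np.stack([X,-Y,-d],-1);E=s['extrinsics'];W=P@E[:3,:3].T+E[:3,3];W[d<=0]=np.nan
    return W
E
python3 - <<'E'
from h import *
np.set_printoptions(precision=4,suppress=True)
for n in['scene','side','wrist']:
    s=snap(n);save(s,n+'0.png');np.savez(n+'0.npz',**s);print(n,s['camera_matrix'],s['extrinsics'],(s['depth']>0).mean(), [k for k in s])
st=arm.read_state();print(st,arm.grip_point_offset)
E
```

```text
pics
scene [[438.0116   0.     283.2585]
 [  0.     438.0116 208.116 ]
 [  0.       0.       1.    ]] [[-0.2296 -0.4985  0.8359  1.4562]
 [ 0.9731 -0.1331  0.1879  0.1838]
 [ 0.0176  0.8566  0.5157  0.5632]
 [ 0.      0.      0.      1.    ]] 0.9961649659863946 ['img', 'depth', 'camera_matrix', 'extrinsics']
side [[455.612    0.     281.3556]
 [  0.     455.612  220.433 ]
 [  0.       0.       1.    ]] [[ 0.9905  0.0783 -0.1128  0.5156]
 [-0.1356  0.6872 -0.7137 -0.8884]
 [ 0.0217  0.7223  0.6913  0.8966]
 [ 0.      0.      0.      1.    ]] 0.9960799319727891 ['img', 'depth', 'camera_matrix', 'extrinsics']
wrist [[325.1923   0.     283.5353]
 [  0.     325.1923 208.592 ]
 [  0.       0.       1.    ]] [[-1.     -0.0012  0.001   0.6753]
 [ 0.0009 -0.9622 -0.2722 -0.0741]
 [ 0.0013 -0.2722  0.9622  0.3833]
 [ 0.      0.      0.      1.    ]] 0.9784396258503402 ['img', 'depth', 'camera_matrix', 'extrinsics']
{'time': 0.15, 'q': array([ 0.2881,  0.3592,  0.0113, -0.0002, -1.2241, -0.2881]), 'joint_velocities': array([ 0.    , -0.001 ,  0.004 ,  0.0012, -0.    , -0.0009]), 'joint_efforts': array([  0.0001, -58.3275,  29.329 ,   7.0012,   0.0088,  -0.0001]), 'tool_pos': array([ 0.6746, -0.    ,  0.1859]), 'tool_rot': array([-1.2084, -1.2082,  1.2098]), 'wrist_force': array([0.6994, 0.7164, 0.5828]), 'ft_torque': array([-0.0332, -0.0205,  0.0353]), 'width': 0.08755405836945335} 0.0188
```

View pics/scene0.png

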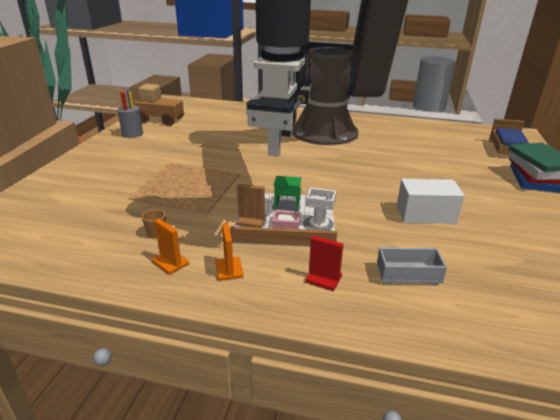

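View pics/side0.png

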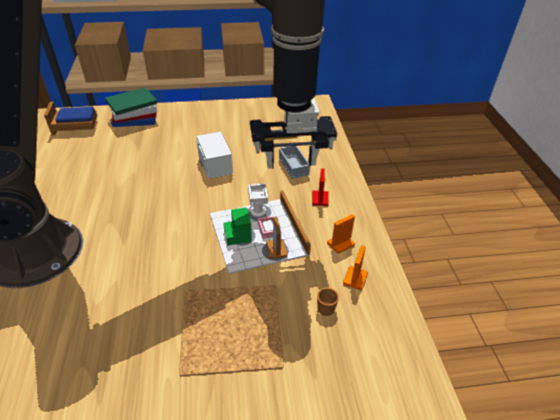

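```bash
python3 -c "
from scipy.spatial.transform import Rotation as R
print(R.from_rotvec([-1.2084,-1.2082,1.2098]).as_matrix().round(3))"
```

```text
[[ 0.    -0.001 -1.   ]
 [ 1.    -0.     0.   ]
 [-0.    -1.     0.001]]
```

```bash
cat >> h.py <<'E'
def wpts(s):
    "world points, fisheye wrist"
    K=s['camera_matrix'];d=s['depth'];v,u=np.mgrid[:d.shape[0],:d.shape[1]]
    a=(u-K[0,2])/K[0,0];b=(v-K[1,2])/K[1,1];th=np.hypot(a,b)+1e-9
    t=np.tan(np.minimum(th,1.4))/th
    P=np.stack([a*t*d,-b*t*d,-d],-1);E=s['extrinsics'];W=P@E[:3,:3].T+E[:3,3];W[(d<=0)|(th>1.3)]=np.nan
    return W
def ortho(views,x0,x1,y0,y1,res=.001,zmin=-.02,zmax=.13):
    "top-down picture (x up, y left): highest point per cell"
    H,Wd=int((x1-x0)/res),int((y1-y0)/res);im=np.zeros((H,Wd,3),np.uint8);hz=np.full((H,Wd),-1.)
    for s,w in views:
        m=(w[...,0]>x0)&(w[...,0]<x1)&(w[...,1]>y0)&(w[...,1]<y1)&(w[...,2]>zmin)&(w[...,2]<zmax)
        p=w[m];c=s['img'][m];o=np.argsort(p[:,2]);p=p[o];c=c[o]
        r=np.clip(((x1-p[:,0])/res).astype(int),0,H-1);k=np.clip(((y1-p[:,1])/res).astype(int),0,Wd-1)
        better=p[:,2]>hz[r,k];r,k,p,c=r[better],k[better],p[better],c[better]
        hz[r,k]=p[:,2];im[r,k]=c
    return im,hz
E
python3 - <<'E'
from h import *
L=lambda n:dict(np.load(n+'0.npz'))
S=[L(n) for n in['scene','side','wrist']]
W=[pts(S[0]),pts(S[1]),wpts(S[2])]
a=S[2]['img'][:,:,::-1]
im,hz=ortho(list(zip(S,W)),.4,.95,-.5,.4,.0016)
o=im[:,:,::-1]
cv2.imwrite('pics/o0.png',cv2.resize(o,(788,482)))
cv2.imwrite('pics/w0.png',a)
for w in W:
  print(np.nanmedian(w[...,2][(w[...,2]<.02)&(w[...,2]>-.02)]))
E
```

```text
-9.437164960990341e-05
-0.0009498464694718267
-0.00025794957161445753
```

View pics/w0.png

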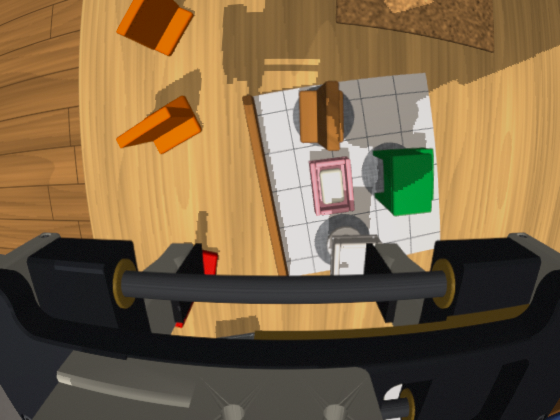

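View pics/o0.png

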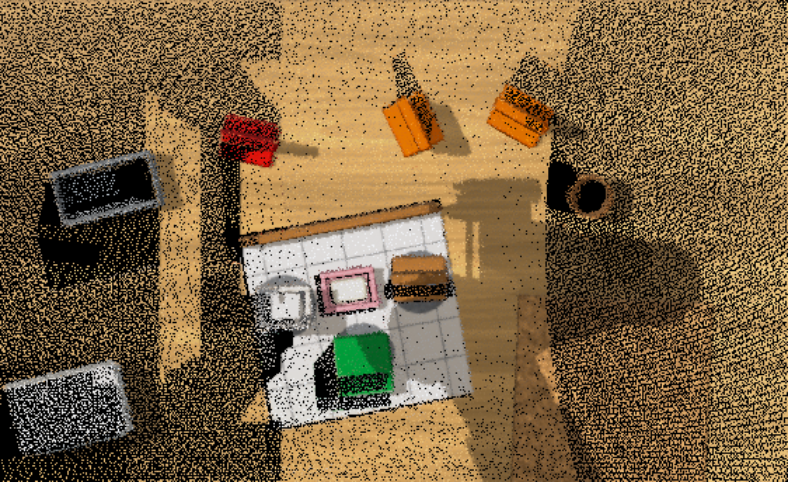

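Request:
servo_tool([
  [[-2,3.5,2],[0,0,0]],
  [[-2,3.5,2],[0,0,0]],
  [[-2,3.5,2],[0,0,0]],
  [[-1.5,2.5,2],[0,0,0]],
  [[0,0,0],[0,0,0]],
  [[0,0,0],[0,0,0]],
])

```text
time: 0.9
tool_pos: [0.5997, 0.1298, 0.2659]
tool_rot: [-1.209, -1.209, 1.21]
wrist_force: [-0.2, -0.4, 0.7]
width: 0.0877
```

```bash
python3 - <<'E'
from h import *
s=snap('wrist');save(s,'w1.png');np.savez('w1.npz',**s)
W=wpts(s)
im,hz=ortho([(s,W)],.43,.75,-.18,.20,.001)
# mask floor-level & compute stuff
o=cv2.resize(im[:,:,::-1],None,fx=2,fy=1.8,interpolation=cv2.INTER_NEAREST)
cv2.imwrite('pics/o1.png',np.hstack([o])[:600,:800])
hsv=cv2.cvtColor(s['img'],cv2.COLOR_RGB2HSV);h,sa,v=[hsv[...,i].astype(int) for i in range(3)]
z=W[...,2]
def rep(n,m):
    m=cv2.morphologyEx(m.astype(np.uint8),cv2.MORPH_OPEN,np.ones((3,3)))>0
    k,l,st,_=cv2.connectedComponentsWithStats(m.astype(np.uint8));i=1+st[1:,4].argmax();m=l==i
    p=W[m][:,:2].astype(np.float32);r=cv2.minAreaRect(p*1000);print(n,m.sum(),np.array(cv2.boxPoints(r)).round(1).tolist(),'c',np.round(r[0],1),'size',np.round(r[1],1),'ang',round(r[2],1),'z',np.percentile(z[m],[2,50,98]).round(4))
reg=(W[...,0]>.43)&(W[...,0]<.78)&(W[...,1]>-.2)&(W[...,1]<.2)
rep('stool seat',(h>50)&(h<75)&(sa>120)&(z>.074)&reg)
rep('stool all',(h>50)&(h<75)&(sa>120)&reg)
rep('dish rim',(h>160)&(h<178)&(sa>60)&(z>.02)&reg)
rep('basin rim',(z>.08)&(z<.096)&(sa<40)&(v>90)&reg&(W[...,1]>.02))
rep('mirror base',(h>5)&(h<25)&(sa>60)&(z>.013)&(z<.026)&reg&(W[...,1]<-.03)&(W[...,0]<.68))
rep('mirror top',(h>5)&(h<25)&(sa>60)&(z>.098)&(z<.105)&reg&(W[...,1]<-.03)&(W[...,0]<.68))
rep('floor',(z>.003)&(z<.011)&reg&(sa<60)&(v>60))
rep('wall',(z>.037)&(z<.048)&reg&(h>5)&(h<25)&(sa>60)&(W[...,0]>.63))
print(arm.read_state()['tool_pos'])
E
```

```text
stool seat 1843 [[520.0, 16.600000381469727], [525.5999755859375, -45.20000076293945], [569.9000244140625, -41.20000076293945], [564.2999877929688, 20.600000381469727]] c [545.  -12.3] size [44.4 62.1] ang 5.2 z [0.0783 0.0803 0.0821]
stool all 2441 [[498.5, 14.800000190734863], [503.8999938964844, -47.099998474121094], [569.9000244140625, -41.29999923706055], [564.5, 20.600000381469727]] c [534.2 -13.2] size [66.3 62.1] ang 5.0 z [0.0352 0.08   0.0819]
dish rim 95 [[627.5999755859375, 33.79999923706055], [634.9000244140625, 4.099999904632568], [643.4000244140625, 6.199999809265137], [636.0, 35.79999923706055]] c [635.5  20. ] size [ 8.7 30.6] ang 13.9 z [0.0241 0.0272 0.0289]
basin rim 606 [[573.9000244140625, 106.19999694824219], [573.9000244140625, 46.29999923706055], [624.0999755859375, 46.29999923706055], [624.0999755859375, 106.19999694824219]] c [599.   76.2] size [50.2 59.9] ang 0.0 z [0.083  0.0851 0.0871]
mirror base 539 [[607.4000244140625, -47.79999923706055], [607.7000122070312, -106.4000015258789], [625.5, -106.30000305175781], [625.2000122070312, -47.70000076293945]] c [616.4 -77.1] size [17.8 58.6] ang 0.2 z [0.0151 0.0172 0.0192]
mirror top 324 [[626.0, -46.79999923706055], [626.4000244140625, -85.0], [637.7999877929688, -84.80000305175781], [637.4000244140625, -46.70000076293945]] c [631.9 -65.8] size [11.4 38.2] ang 0.6 z [0.0985 0.1002 0.1021]
floor 14898 [[460.6000061035156, 86.9000015258789], [502.29998779296875, -139.89999389648438], [709.7999877929688, -101.80000305175781], [668.2000122070312, 125.0]] c [585.2  -7.4] size [211.  230.6] ang 10.4 z [0.0037 0.0055 0.0074]
wall 1200 [[667.2999877929688, 124.9000015258789], [708.7000122070312, -101.5], [719.2999877929688, -99.5999984741211], [677.9000244140625, 126.80000305175781]] c [693.3  12.7] size [ 10.7 230.2] ang 10.4 z [0.0374 0.0393 0.0412]
[0.5997356  0.12939716 0.26557232]
```

View pics/o1.png

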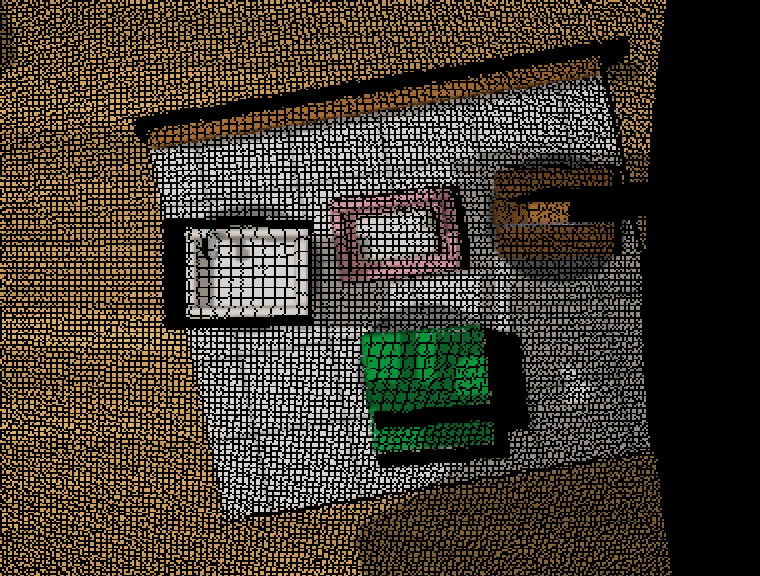

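```bash
cat > m2.py <<'E'
from h import *
def rect(n,W,m):
    m=cv2.morphologyEx(m.astype(np.uint8),cv2.MORPH_OPEN,np.ones((3,3)))>0
    k,l,st,_=cv2.connectedComponentsWithStats(m.astype(np.uint8));m=l==1+st[1:,4].argmax()
    r=cv2.minAreaRect((W[m][:,:2]*1000).astype(np.float32));print(n,m.sum(),'c',np.round(r[0],1),'size',np.round(r[1],1),'ang',round(r[2],1),'corners',cv2.boxPoints(r).round(0).tolist(),'z',np.percentile(W[m][:,2],[2,50,98]).round(4))
def prep(s,W):
    hsv=cv2.cvtColor(s['img'],cv2.COLOR_RGB2HSV);return [hsv[...,i].astype(int) for i in range(3)]+[W[...,i] for i in range(3)]
E
python3 - <<'E'
from m2 import *
for n in['side','scene']:
    s=dict(np.load(n+'0.npz'));W=pts(s);h,sa,v,x,y,z=prep(s,W)
    rect(n+' cab',W,(z>.072)&(z<.09)&(sa<50)&(x>.35)&(x<.65)&(y>.2)&(y<.5))
    rect(n+' mat',W,(z>.003)&(z<.012)&(x>.3)&(x<.8)&(y>-.5)&(y<-.12)&(sa>40))
    rect(n+' tub',W,(z>.01)&(z<.06)&(sa<70)&(x>.6)&(x<.9)&(y>.15)&(y<.5))
s=dict(np.load('w1.npz'));W=wpts(s);h,sa,v,x,y,z=prep(s,W)
rect('dish',W,(z>.012)&(z<.033)&(x>.58)&(x<.66)&(y>-.037)&(y<.04))
rect('mirror base all',W,(z>.013)&(z<.026)&(x>.6)&(x<.67)&(y<-.04)&(y>-.115))
s=dict(np.load('wrist0.npz'));W=wpts(s);h,sa,v,x,y,z=prep(s,W)
rect('w0 dish',W,(z>.012)&(z<.033)&(x>.58)&(x<.66)&(y>-.037)&(y<.04))
rect('w0 mirror base',W,(z>.013)&(z<.026)&(x>.595)&(x<.67)&(y<-.04)&(y>-.115))
rect('w0 mirror top',W,(z>.097)&(z<.106)&(x>.595)&(x<.67)&(y<-.04)&(y>-.115))
E
```

```text
side cab 650 c [481.8 322.3] size [ 85.  136.3] ang 11.8 corners [[426.0, 380.0], [454.0, 247.0], [537.0, 264.0], [509.0, 398.0]] z [0.0733 0.0784 0.0821]
side mat 4345 c [ 499.7 -299.3] size [220.6 218.9] ang 87.5 corners [[385.0, -405.0], [604.0, -414.0], [614.0, -194.0], [395.0, -184.0]] z [0.0031 0.0051 0.0082]
side tub 667 c [733.3 276.8] size [ 64.  125.6] ang 13.3 corners [[688.0, 331.0], [717.0, 208.0], [779.0, 223.0], [750.0, 345.0]] z [0.0103 0.0288 0.0484]
scene cab 1000 c [486.4 323.5] size [ 83.2 128.9] ang 12.2 corners [[432.0, 378.0], [459.0, 252.0], [541.0, 269.0], [513.0, 395.0]] z [0.073  0.0792 0.0811]
scene mat 3259 c [ 502.1 -297.5] size [225.7 224.7] ang 87.5 corners [[385.0, -405.0], [609.0, -415.0], [619.0, -190.0], [395.0, -180.0]] z [0.0037 0.0061 0.0084]
scene tub 2187 c [735.2 279.6] size [ 66.7 119. ] ang 14.0 corners [[688.0, 329.0], [717.0, 214.0], [782.0, 230.0], [753.0, 345.0]] z [0.0115 0.031  0.0481]
dish 701 c [619.4   1.7] size [46.4 62.3] ang 7.8 corners [[592.0, 29.0], [601.0, -32.0], [647.0, -26.0], [638.0, 36.0]] z [0.0144 0.0269 0.0289]
mirror base all 542 c [615.8 -77.1] size [19.  58.6] ang 0.4 corners [[606.0, -48.0], [607.0, -106.0], [626.0, -106.0], [625.0, -48.0]] z [0.015  0.0172 0.0192]
w0 dish 1111 c [619.3   1.5] size [46.2 61.9] ang 7.6 corners [[592.0, 29.0], [601.0, -32.0], [646.0, -26.0], [638.0, 35.0]] z [0.0141 0.0266 0.0285]
w0 mirror base 935 c [647.8 -77.7] size [19.4 59.3] ang 0.7 corners [[638.0, -48.0], [638.0, -107.0], [658.0, -107.0], [657.0, -48.0]] z [0.0149 0.0173 0.0251]
w0 mirror top 955 c [632.7 -77.7] size [12.4 61.1] ang 1.5 corners [[626.0, -47.0], [627.0, -108.0], [640.0, -108.0], [638.0, -47.0]] z [0.0979 0.1002 0.1018]
```

Request:
servo_tool([
  [[-1.8,-4.7,0],[0,0,1.7]],
  [[-1.8,-4.7,0],[0,0,1.7]],
  [[-1.87,-4.8,0],[0,0,1.8]],
  [[0,0,-4.5],[0,0,0]],
  [[0,0,-4.5],[0,0,0]],
  [[0,0,-4],[0,0,0]],
  [[0,0,-2],[0,0,0]],
  [[0,0,0],[0,0,0]],
], grip=6)

```text
time: 1.95
tool_pos: [0.5437, -0.0133, 0.1142]
tool_rot: [-1.163, -1.27, 1.278]
wrist_force: [0.5, -0.2, 0.7]
width: 0.0597
```

Request:
servo_tool([
  [[0.1,0.1,-3],[0,0,0]],
  [[0,0,-2],[0,0,0]],
  [[0,0,-1.2],[0,0,0]],
  [[0,0,-0.5],[0,0,0]],
  [[0,0,0],[0,0,0]],
  [[0,0,0],[0,0,0]],
])

```text
time: 2.7
tool_pos: [0.5469, -0.0109, 0.0504]
tool_rot: [-1.166, -1.277, 1.275]
wrist_force: [0.8, -0.0, 0.1]
width: 0.0601
```

Request:
servo_tool([
  [[0,0,0],[0,0,0]],
  [[0,0,0],[0,0,0]],
  [[0,0,0],[0,0,0]],
  [[0,0,0],[0,0,0]],
  [[0,0,0],[0,0,0]],
], grip=3, newtons=15)

```text
time: 3.32
tool_pos: [0.5463, -0.011, 0.0495]
tool_rot: [-1.165, -1.276, 1.276]
wrist_force: [0.3, 0.4, -0.7]
width: 0.0303
```

```bash
python3 - <<'E'
from h import *
a=snap('wrist');b=snap('side');c=snap('scene');print(arm.read_state())
cs=b['img'][110:290,170:370];cc=c['img'][80:300,180:400]
im=np.hstack([cv2.resize(cs,(400,360)),cv2.resize(cc,(360,360))])
cv2.imwrite('pics/a1.png',im[:,:,::-1]);save(a,'a1w.png')
E
```

```text
{'time': 3.475, 'q': array([ 3.38552262e-01,  2.80164265e-01, -4.50488043e-01, -3.74679190e-06,
       -8.40275091e-01, -2.47742376e-01]), 'joint_velocities': array([-0.00061922,  0.00031564,  0.00118331,  0.00152866, -0.00041086,
       -0.00070113]), 'joint_efforts': array([ 3.81218735e-03, -4.60171151e+01,  2.32314384e+01,  5.54444522e+00,
        1.54980761e-02, -5.33358957e-05]), 'tool_pos': array([ 0.54621922, -0.01101259,  0.04951606]), 'tool_rot': array([-1.16481596, -1.27566293,  1.2758602 ]), 'wrist_force': array([ 0.1580007 , -0.43201256, -0.07372617]), 'ft_torque': array([-0.00723365,  0.01805985,  0.05794946]), 'width': 0.03006297323440898}
```

View pics/a1.png

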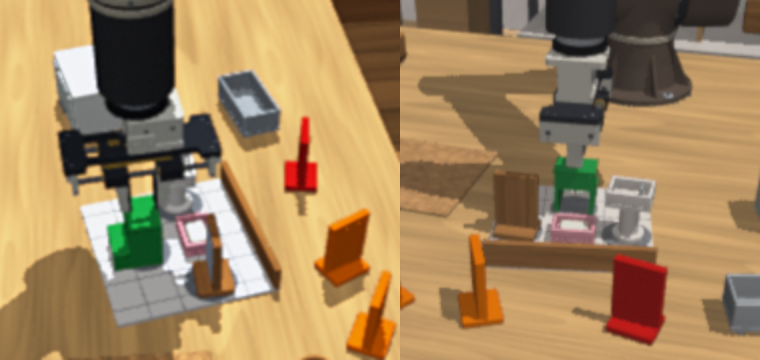

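View pics/a1w.png

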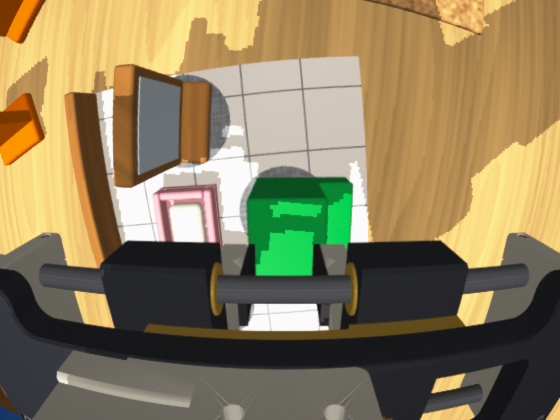

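```bash
python3 - <<'E'
from m2 import *
s=snap('wrist');W=wpts(s);h,sa,v,x,y,z=prep(s,W)
print(s['extrinsics'].round(4))
rect('stool seat',W,(h>50)&(h<75)&(sa>120)&(y<.1))
for n in('side','scene'):
    s=snap(n);W=pts(s);h,sa,v,x,y,z=prep(s,W)
    m=(h>50)&(h<75)&(sa>120)&(x>.4)&(x<.7)&(abs(y)<.1);rect(n+' stool',W,m)
    # gripper points near tool axis
    g=(sa<60)&(v<170)&(abs(x-.546)<.07)&(abs(y+.011)<.05)&(z>.05)
    print(n,g.sum(),np.percentile(W[g],[1,25,50,75],axis=0).round(3).tolist())
E
```

```text
[[-9.960e-01  8.650e-02  2.430e-02  5.534e-01]
 [-8.980e-02 -9.583e-01 -2.712e-01 -8.480e-02]
 [-1.000e-04 -2.723e-01  9.622e-01  2.471e-01]
 [ 0.000e+00  0.000e+00  0.000e+00  1.000e+00]]
stool seat 8555 c [534.7 -25.2] size [66.  52.4] ang 5.1 corners [[499.0, -2.0], [504.0, -54.0], [570.0, -48.0], [565.0, 4.0]] z [0.0175 0.0799 0.0815]
side stool 737 c [533.5 -17.5] size [65.8 63.9] ang 5.8 corners [[498.0, 11.0], [504.0, -53.0], [570.0, -46.0], [563.0, 18.0]] z [0.0086 0.0487 0.0835]
side 4211 [[0.488, -0.06, 0.104], [0.526, -0.054, 0.255], [0.547, -0.045, 0.346], [0.57, -0.032, 0.419]]
scene stool 428 c [539.2 -12.9] size [63.2 59.7] ang 6.6 corners [[504.0, 13.0], [511.0, -46.0], [574.0, -39.0], [567.0, 20.0]] z [0.0353 0.0714 0.0824]
scene 5576 [[0.51, -0.053, 0.106], [0.577, -0.023, 0.274], [0.588, -0.003, 0.347], [0.593, 0.016, 0.405]]
```

```bash
python3 - <<'E'
from h import *
np.set_printoptions(precision=3,suppress=True,linewidth=150)
s=snap('wrist');W=wpts(s)
for r in(245,255,265,274,305,312,320,328):
    print(r,[W[r,c].round(3).tolist() for c in(232,240,247,260,285,318,326)])
E
```

```text
245 [[0.574, -0.02, 0.094], [0.57, -0.021, 0.095], [0.574, 0.017, 0.004], [0.56, -0.016, 0.08], [0.547, -0.017, 0.081], [0.53, -0.023, 0.091], [0.526, -0.025, 0.094]]
255 [[0.572, -0.021, 0.108], [0.568, -0.022, 0.109], [0.565, -0.02, 0.104], [0.56, -0.01, 0.081], [0.546, -0.011, 0.081], [0.531, -0.023, 0.104], [0.528, -0.025, 0.107]]
265 [[0.571, -0.02, 0.117], [0.568, -0.017, 0.109], [0.564, -0.02, 0.115], [0.56, -0.003, 0.08], [0.545, -0.005, 0.081], [0.532, -0.023, 0.116], [0.528, -0.02, 0.11]]
274 [[0.569, -0.021, 0.127], [0.566, -0.02, 0.124], [0.563, -0.019, 0.123], [0.559, 0.002, 0.081], [0.545, 0.001, 0.08], [0.533, -0.022, 0.122], [0.53, -0.023, 0.124]]
305 [[0.566, -0.018, 0.147], [0.565, -0.011, 0.134], [0.562, -0.009, 0.132], [0.56, 0.072, 0.006], [0.538, 0.07, 0.005], [0.531, -0.009, 0.127], [0.53, -0.014, 0.134]]
312 [[0.566, -0.016, 0.147], [0.564, -0.008, 0.135], [0.562, -0.007, 0.134], [0.559, 0.08, 0.005], [0.538, 0.077, 0.006], [0.531, -0.005, 0.127], [0.529, -0.01, 0.134]]
320 [[nan, nan, nan], [0.564, -0.003, 0.135], [0.561, -0.004, 0.136], [0.559, 0.089, 0.005], [0.537, 0.086, 0.005], [0.531, -0.005, 0.132], [0.529, -0.007, 0.135]]
328 [[0.566, -0.011, 0.151], [0.577, 0.099, 0.007], [0.57, 0.099, 0.005], [0.559, 0.099, 0.004], [0.536, 0.096, 0.004], [0.506, 0.093, 0.005], [0.498, 0.093, 0.005]]
```

```bash
python3 - <<'E'
from h import *
np.set_printoptions(precision=3,suppress=True,linewidth=150)
for n in('side','scene'):
  for s,t in((dict(np.load(n+'0.npz')),(.675,0,.186)),(snap(n),(.546,-.011,.0495))):
    W=pts(s);d=W-np.array(t)
    m=(abs(d[...,0])<.075)&(abs(d[...,1])<.03)&(W[...,2]>.088)&(d[...,2]<.08)
    r,c=np.where(m);print(n,t,m.sum(), 'lowest z:',np.sort(W[m][:,2])[:8] if m.any() else '', 'x range',W[m][:,0].min() if m.any() else '',W[m][:,0].max() if m.any() else '','y',np.median(W[m][:,1]) if m.any() else '')
E
```

```text
side (0.675, 0, 0.186) 215 lowest z: [0.224 0.225 0.225 0.227 0.227 0.227 0.227 0.228] x range 0.6127141154566356 0.7376103378853873 y -0.011321588121367632
side (0.546, -0.011, 0.0495) 161 lowest z: [0.091 0.091 0.091 0.092 0.092 0.093 0.094 0.094] x range 0.5145832615322306 0.5810534493036484 y -0.022171186352918815
scene (0.675, 0, 0.186) 316 lowest z: [0.225 0.226 0.226 0.227 0.227 0.227 0.227 0.227] x range 0.6203898563502755 0.740797100165576 y 0.0019238576220462211
scene (0.546, -0.011, 0.0495) 150 lowest z: [0.089 0.092 0.092 0.092 0.092 0.092 0.092 0.093] x range 0.5144020028017191 0.5837992994848235 y -0.006341372442187215
```

The picture shows the finger tips about 40 mm above the reported TCP, ending over the stool seat (wrist pixels (235,245) and (325,245)). The fingers therefore shut in air and touched nothing. I'll open, go 4.2 cm lower and grip again.

Request:
servo_tool([
  [[0,0,0],[0,0,0]],
  [[0,0,0],[0,0,0]],
  [[0,0,0],[0,0,0]],
  [[0,0,0],[0,0,0]],
  [[0,0,-1],[0,0,0]],
  [[0,0,-1],[0,0,0]],
  [[0,0,0],[0,0,0]],
], grip=6.5)

```text
time: 4.65
tool_pos: [0.5453, -0.0113, 0.0282]
tool_rot: [-1.164, -1.274, 1.277]
wrist_force: [0.5, 0.7, 0.2]
width: 0.065
```

Request:
servo_tool([
  [[0,0,-1],[0,0,0]],
  [[0,0,-0.7],[0,0,0]],
  [[0,0,-0.4],[0,0,0]],
  [[0,0,0],[0,0,0]],
  [[0,0,0],[0,0,0]],
])

```text
time: 5.28
tool_pos: [0.5465, -0.011, 0.0087]
tool_rot: [-1.165, -1.276, 1.276]
wrist_force: [-0.1, -0.4, -0.2]
width: 0.065
```

Request:
servo_tool([
  [[0,0,0],[0,0,0]],
  [[0,0,0],[0,0,0]],
  [[0,0,0],[0,0,0]],
  [[0,0,0],[0,0,0]],
  [[0,0,0],[0,0,0]],
], grip=3, newtons=15)

```text
time: 5.9
tool_pos: [0.5462, -0.011, 0.0087]
tool_rot: [-1.165, -1.276, 1.276]
wrist_force: [-0.4, 0.6, 3.0]
width: 0.0438
```

Request:
servo_tool([
  [[0,0,1],[0,0,0]],
  [[0,0,3],[0,0,0]],
  [[0,0,4],[0,0,0]],
  [[0,0,3],[0,0,0]],
  [[0,0,1],[0,0,0]],
  [[0,0,0],[0,0,0]],
])

```text
time: 6.65
tool_pos: [0.5464, -0.0109, 0.1289]
tool_rot: [-1.165, -1.277, 1.275]
wrist_force: [-1.1, 0.5, -2.1]
width: 0.0441
```

Request:
servo_tool([
  [[-0.8,-2.4,0],[0,0,0]],
  [[-1.5,-4,0],[0,0,0]],
  [[-1.5,-4,0],[0,0,0]],
  [[-1.5,-4,0],[0,0,0]],
  [[-1.5,-4,0],[0,0,0]],
  [[-1.2,-3,0],[0,0,0]],
  [[-0.6,-2,0],[0,0,0]],
  [[0,0,0],[0,0,0]],
])

```text
time: 7.65
tool_pos: [0.4588, -0.2458, 0.1269]
tool_rot: [-1.164, -1.272, 1.275]
wrist_force: [0.4, -0.0, -0.6]
width: 0.0438
```

Request:
servo_tool([
  [[0,0,-4],[0,0,0]],
  [[0,0,-4],[0,0,0]],
  [[0,0,-2],[0,0,0]],
  [[0,0,-1],[0,0,0]],
  [[0,0,-0.5],[0,0,0]],
  [[0,0,0],[0,0,0]],
  [[0,0,0],[0,0,0]],
])

```text
time: 8.52
tool_pos: [0.4609, -0.2451, 0.0143]
tool_rot: [-1.166, -1.277, 1.275]
wrist_force: [-0.0, -0.2, -0.5]
width: 0.0439
```

Down the last 5 mm gently, then release, lift and look.

Request:
servo_tool([
  [[0,0,-0.2],[0,0,0]],
  [[0,0,-0.2],[0,0,0]],
  [[0,0,-0.15],[0,0,0]],
  [[0,0,0],[0,0,0]],
])

```text
time: 9.02
tool_pos: [0.4602, -0.2451, 0.0085]
tool_rot: [-1.165, -1.276, 1.276]
wrist_force: [-2.3, 1.2, 6.4]
width: 0.0437
```

Request:
servo_tool([
  [[0,0,0],[0,0,0]],
  [[0,0,0],[0,0,0]],
  [[0,0,0],[0,0,0]],
  [[0,0,2],[0,0,0]],
  [[0,0,4],[0,0,0]],
  [[0,0,4],[0,0,0]],
  [[0,0,4],[0,0,0]],
  [[0,0,0],[0,0,0]],
], grip=6.5)

```text
time: 10.02
tool_pos: [0.4625, -0.2456, 0.1514]
tool_rot: [-1.171, -1.28, 1.274]
wrist_force: [0.1, 0.8, -0.9]
width: 0.0651
```

Request:
servo_tool([
  [[1.5,1.5,0],[0,0,-0.5]],
  [[3.5,3.4,0],[0,0,-1]],
  [[3.5,3.4,0],[0,0,-1]],
  [[3.5,3.4,0],[0,0,-1]],
  [[3.2,3.1,0],[0,0,-1]],
  [[2,2,-2],[0,0,0]],
  [[0,0,-2],[0,0,0]],
  [[0,0,0],[0,0,0]],
], grip=4)

```text
time: 11.02
tool_pos: [0.6305, -0.0768, 0.1051]
tool_rot: [-1.2, -1.214, 1.221]
wrist_force: [-0.9, -0.8, 1.3]
width: 0.04
```

```bash
python3 - <<'E'
from m2 import *
s=snap('wrist');W=wpts(s);h,sa,v,x,y,z=prep(s,W);save(s,'w2.png')
rect('mirror top',W,(z>.096)&(z<.107)&(x>.595)&(x<.67)&(y<-.03)&(y>-.125))
st=arm.read_state();print(st['tool_pos'],st['width'])
s=snap('side');W=pts(s);h,sa,v,x,y,z=prep(s,W)
rect('stool side',W,(h>50)&(h<75)&(sa>120)&(y<-.1)&(z>.074)&(z<.09))
rect('stool side all',W,(h>50)&(h<75)&(sa>120)&(y<-.1))
E
```

```text
mirror top 1561 c [632.4 -78.2] size [12.1 61.9] ang 1.8 corners [[625.0, -47.0], [627.0, -109.0], [639.0, -109.0], [637.0, -47.0]] z [0.0982 0.1002 0.1015]
[ 0.63137374 -0.07712721  0.10676179] 0.040054405127460294
stool side 434 c [ 461.1 -248.9] size [42.7 62.9] ang 4.6 corners [[437.0, -219.0], [442.0, -282.0], [485.0, -279.0], [480.0, -216.0]] z [0.0757 0.0796 0.0824]
stool side all 1027 c [ 449.5 -249.9] size [65.7 63. ] ang 5.1 corners [[414.0, -221.0], [420.0, -284.0], [485.0, -278.0], [479.0, -216.0]] z [0.0105 0.0563 0.0821]
```

Request:
servo_tool([
  [[0.1,-0.1,-3],[0,0,0.8]],
  [[0,0,-3],[0,0,0]],
  [[0,0,-1.5],[0,0,0]],
  [[0,0,-1],[0,0,0]],
  [[0,0,0],[0,0,0]],
  [[0,0,0],[0,0,0]],
])

```text
time: 11.88
tool_pos: [0.6341, -0.078, 0.0241]
tool_rot: [-1.198, -1.23, 1.228]
wrist_force: [-0.2, 0.2, 1.2]
width: 0.04
```

Request:
servo_tool([
  [[0,0,0],[0,0,0]],
  [[0,0,0],[0,0,0]],
  [[0,0,0],[0,0,0]],
  [[0,0,0],[0,0,0]],
  [[0,0,0],[0,0,0]],
  [[0,0,0],[0,0,0]],
], grip=0.5, newtons=15)

```text
time: 12.62
tool_pos: [0.6332, -0.078, 0.0229]
tool_rot: [-1.197, -1.228, 1.229]
wrist_force: [0.1, 0.0, -1.4]
width: 0.0122
```

Request:
servo_tool([
  [[0,0,1],[0,0,0]],
  [[0,0,3],[0,0,0]],
  [[0,0,4],[0,0,0]],
  [[0,0,3],[0,0,0]],
  [[0,0,1],[0,0,0]],
  [[-1.1,-1.6,0],[0,0,0]],
  [[-2,-3,0],[0,0,0]],
  [[-2.4,-3.5,0],[0,0,0]],
])

```text
time: 13.62
tool_pos: [0.5763, -0.1599, 0.1415]
tool_rot: [-1.194, -1.227, 1.23]
wrist_force: [-0.0, -0.4, -1.1]
width: 0.0118
```

Request:
servo_tool([
  [[-2.4,-3.5,0],[0,0,0]],
  [[-2.4,-3.5,0],[0,0,0]],
  [[-2.4,-3.5,0],[0,0,0]],
  [[-2.4,-3.5,0],[0,0,0]],
  [[-2.2,-3.4,0],[0,0,0]],
  [[-1.4,-1.9,0],[0,0,0]],
  [[-0.6,-0.8,0],[0,0,0]],
  [[0,0,0],[0,0,0]],
])

```text
time: 14.62
tool_pos: [0.4393, -0.3602, 0.1423]
tool_rot: [-1.196, -1.227, 1.228]
wrist_force: [0.7, -0.6, -0.6]
width: 0.0118
```

Request:
servo_tool([
  [[0,0,-4],[0,0,0]],
  [[0,0,-4],[0,0,0]],
  [[0,0,-2],[0,0,0]],
  [[0,0,-1],[0,0,0]],
  [[0,0,-0.5],[0,0,0]],
  [[0,0,0],[0,0,0]],
  [[0,0,0],[0,0,0]],
])

```text
time: 15.5
tool_pos: [0.4409, -0.3602, 0.0289]
tool_rot: [-1.198, -1.229, 1.228]
wrist_force: [-0.1, 0.4, -0.1]
width: 0.0118
```

Request:
servo_tool([
  [[0,0,-0.2],[0,0,0]],
  [[0,0,-0.2],[0,0,0]],
  [[0,0,-0.15],[0,0,0]],
  [[0,0,0],[0,0,0]],
])

```text
time: 16.0
tool_pos: [0.4403, -0.3602, 0.0228]
tool_rot: [-1.197, -1.228, 1.229]
wrist_force: [-0.5, -0.5, 3.1]
width: 0.0118
```

Request:
servo_tool([
  [[0,0,0],[0,0,0]],
  [[0,0,0],[0,0,0]],
  [[0,0,0],[0,0,0]],
  [[0,0,2],[0,0,0]],
  [[0,0,4],[0,0,0]],
  [[0,0,4],[0,0,0]],
  [[0,0,4],[0,0,0]],
  [[0,0,0],[0,0,0]],
], grip=4)

```text
time: 17.0
tool_pos: [0.4423, -0.3611, 0.1662]
tool_rot: [-1.203, -1.232, 1.228]
wrist_force: [0.2, -0.4, -0.5]
width: 0.0399
```

Request:
servo_tool([
  [[0.7,2,0],[0,0,-5]],
  [[1.5,4,0],[0,0,-8]],
  [[1.5,4,0],[0,0,-8]],
  [[1.5,4,0],[0,0,-8]],
  [[1.5,4,0],[0,0,-8]],
  [[1.5,4,0],[0,0,-8]],
  [[1.5,4,0],[0,0,-8]],
  [[1.5,4,0],[0,0,-8]],
], grip=8)

```text
time: 18.0
tool_pos: [0.5522, -0.0586, 0.1618]
tool_rot: [-1.531, -0.413, 0.414]
wrist_force: [0.1, 0.4, 1.3]
width: 0.0797
```

Request:
servo_tool([
  [[1.5,4,0],[0,0,-8]],
  [[1.5,4,0],[0,0,-8]],
  [[1.1,3.6,0],[0,0,-8]],
  [[0.5,2,0],[0,0,-6.5]],
  [[0,0,-2.5],[0,0,0]],
  [[0,0,-2.5],[0,0,0]],
  [[0,0,0],[0,0,0]],
  [[0,0,0],[0,0,0]],
])

```text
time: 19.0
tool_pos: [0.5987, 0.0759, 0.1131]
tool_rot: [-1.571, -0.001, -0.0]
wrist_force: [0.4, 0.3, 0.1]
width: 0.0801
```

```bash
python3 - <<'E'
from m2 import *
s=snap('wrist');W=wpts(s);h,sa,v,x,y,z=prep(s,W);save(s,'w3.png')
rect('basin rim',W,(z>.08)&(z<.09)&(sa<60)&(x>.55)&(x<.65)&(y>.03)&(y<.12))
st=arm.read_state();print(st['tool_pos'],st['tool_rot'],st['width'])
# basin from other view (w1)
s=dict(np.load('w1.npz'));W=wpts(s);h,sa,v,x,y,z=prep(s,W)
rect('w1 basin rim',W,(z>.08)&(z<.09)&(sa<60)&(x>.55)&(x<.65)&(y>.03)&(y<.12))
s=snap('side');W=pts(s);h,sa,v,x,y,z=prep(s,W)
rect('mirror on mat: top',W,(z>.096)&(z<.107)&(y<-.25)&(x<.55))
rect('mat mirror base',W,(z>.013)&(z<.026)&(y<-.3)&(x<.55))
E
```

```text
basin rim 2232 c [598.6  76.7] size [50.4 62.4] ang 0.5 corners [[573.0, 108.0], [574.0, 45.0], [624.0, 46.0], [623.0, 108.0]] z [0.0812 0.085  0.0865]
[0.59894653 0.07602956 0.113522  ] [-1.57061399e+00 -1.06653038e-03 -9.08105160e-04] 0.07968932659570746
w1 basin rim 605 c [599.   76.2] size [50.2 59.9] ang 0.0 corners [[574.0, 106.0], [574.0, 46.0], [624.0, 46.0], [624.0, 106.0]] z [0.083  0.0851 0.0867]
mirror on mat: top 154 c [ 440.7 -361.3] size [11.7 61.3] ang 1.3 corners [[434.0, -331.0], [436.0, -392.0], [447.0, -392.0], [446.0, -331.0]] z [0.0969 0.0996 0.1027]
mat mirror base 233 c [ 455.3 -361.7] size [64.1 22.3] ang 85.5 corners [[442.0, -393.0], [464.0, -395.0], [469.0, -331.0], [447.0, -329.0]] z [0.0136 0.0167 0.0241]
```

View pics/w3.png

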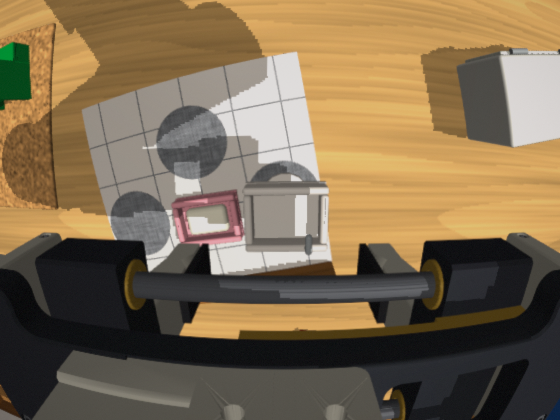

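Request:
servo_tool([
  [[0,0.05,-3],[0,0,0.3]],
  [[0,0,-3],[0,0,0]],
  [[0,0,-2],[0,0,0]],
  [[0,0,-1.2],[0,0,0]],
  [[0,0,-0.7],[0,0,0]],
  [[0,0,0],[0,0,0]],
  [[0,0,0],[0,0,0]],
])

```text
time: 19.98
tool_pos: [0.5988, 0.0767, 0.0144]
tool_rot: [-1.57, -0.005, 0.003]
wrist_force: [-0.6, -0.2, -0.5]
width: 0.0799
```

Request:
servo_tool([
  [[0,0,0],[0,0,0]],
  [[0,0,0],[0,0,0]],
  [[0,0,0],[0,0,0]],
  [[0,0,0],[0,0,0]],
  [[0,0,0],[0,0,0]],
], grip=5.5, newtons=20)

```text
time: 20.6
tool_pos: [0.5986, 0.0767, 0.0139]
tool_rot: [-1.571, -0.005, 0.004]
wrist_force: [0.6, 1.0, 3.0]
width: 0.0617
```

Request:
servo_tool([
  [[0,0,1],[0,0,0]],
  [[0,0,3],[0,0,0]],
  [[0,0,4],[0,0,0]],
  [[0,0,3],[0,0,0]],
  [[0,0,1],[0,0,0]],
  [[-0.2,-2,0],[0,0,0]],
  [[-0.4,-4,0],[0,0,0]],
  [[-0.4,-4.5,0],[0,0,0]],
])

```text
time: 21.6
tool_pos: [0.5867, -0.03, 0.1318]
tool_rot: [-1.571, -0.002, 0.007]
wrist_force: [-0.3, -0.3, -1.4]
width: 0.062
```

Request:
servo_tool([
  [[-0.4,-4.5,0],[0,0,0]],
  [[-0.4,-4.5,0],[0,0,0]],
  [[-0.4,-4.5,0],[0,0,0]],
  [[-0.4,-4.5,0],[0,0,0]],
  [[-0.4,-4.2,0],[0,0,0]],
  [[-0.3,-3,0],[0,0,0]],
  [[-0.1,-2,0],[0,0,0]],
  [[0,0,0],[0,0,0]],
])

```text
time: 22.6
tool_pos: [0.5632, -0.3017, 0.1322]
tool_rot: [-1.57, -0.001, 0.004]
wrist_force: [-0.6, 1.5, -2.8]
width: 0.0623
```

Request:
servo_tool([
  [[0,0,-4],[0,0,0]],
  [[0,0,-4],[0,0,0]],
  [[0,0,-2],[0,0,0]],
  [[0,0,-1],[0,0,0]],
  [[0,0,-0.5],[0,0,0]],
  [[0,0,0],[0,0,0]],
  [[0,0,0],[0,0,0]],
])

```text
time: 23.48
tool_pos: [0.5649, -0.3006, 0.0195]
tool_rot: [-1.571, -0.005, 0.003]
wrist_force: [-0.4, 0.6, -1.7]
width: 0.0619
```

Request:
servo_tool([
  [[0,0,-0.2],[0,0,0]],
  [[0,0,-0.2],[0,0,0]],
  [[0,0,-0.15],[0,0,0]],
  [[0,0,0],[0,0,0]],
])

```text
time: 23.98
tool_pos: [0.5646, -0.3006, 0.0139]
tool_rot: [-1.571, -0.005, 0.004]
wrist_force: [-1.8, 1.0, 4.8]
width: 0.062
```

Request:
servo_tool([
  [[0,0,0],[0,0,0]],
  [[0,0,0],[0,0,0]],
  [[0,0,0],[0,0,0]],
  [[0,0,2],[0,0,0]],
  [[0,0,4],[0,0,0]],
  [[0,0,4],[0,0,0]],
  [[0,0,4],[0,0,0]],
  [[0,0,0],[0,0,0]],
], grip=8)

```text
time: 24.98
tool_pos: [0.5665, -0.3014, 0.1571]
tool_rot: [-1.573, -0.009, -0.001]
wrist_force: [0.6, 0.4, -0.8]
width: 0.0804
```

Request:
servo_tool([
  [[0.3,2,0],[0,0,0.5]],
  [[0.8,4.5,0],[0,0,1]],
  [[0.8,4.5,0],[0,0,1]],
  [[0.8,4.5,0],[0,0,1]],
  [[0.8,4.5,0],[0,0,1]],
  [[0.8,4.5,0],[0,0,1]],
  [[0.8,3.8,0],[0,0,1]],
  [[0.35,1.9,0],[0,0,1]],
])

```text
time: 25.98
tool_pos: [0.6182, 0.004, 0.1518]
tool_rot: [-1.568, -0.108, 0.111]
wrist_force: [-0.1, -1.0, -0.1]
width: 0.0799
```

Request:
servo_tool([
  [[0,0,-4],[0,0,0]],
  [[0,0,-4],[0,0,0]],
  [[0,0,-2],[0,0,0]],
  [[0,0,0],[0,0,0]],
  [[0,0,0],[0,0,0]],
])

```text
time: 26.6
tool_pos: [0.6192, 0.0015, 0.0537]
tool_rot: [-1.568, -0.108, 0.107]
wrist_force: [0.3, 0.3, 0.1]
width: 0.0802
```

```bash
python3 - <<'E'
from m2 import *
np.set_printoptions(precision=4,suppress=True)
s=snap('wrist');W=wpts(s);h,sa,v,x,y,z=prep(s,W);save(s,'w4.png')
rect('dish',W,(z>.012)&(z<.033)&(x>.58)&(x<.66)&(y>-.037)&(y<.045))
st=arm.read_state();print(st['tool_pos'],st['tool_rot'],st['width'])
for n in('side','scene'):
    b=snap(n);W=pts(b);h,sa,v,x,y,z=prep(b,W);d=W-st['tool_pos']
    m=(abs(d[...,0])<.03)&(abs(d[...,1])<.075)&(z>.05)&(d[...,2]<.09);print(n,m.sum(),np.sort(z[m])[:8])
    if n=='side':
        rect('stool',W,(h>50)&(h<75)&(sa>120)&(y<-.1)&(z>.07))
        rect('basin',W,(z>.08)&(z<.09)&(x>.5)&(x<.65)&(y<-.2))
        rect('mirror',W,(z>.096)&(z<.107)&(y<-.25)&(x<.5))
        cv2.imwrite('pics/s4.png',cv2.resize(b['img'][120:380,160:360],(600,780))[:600,:,::-1])
E
```

```text
dish 2834 c [618.7   1.7] size [45.7 62.5] ang 7.6 corners [[592.0, 30.0], [600.0, -32.0], [645.0, -26.0], [637.0, 36.0]] z [0.0144 0.0266 0.0285]
[0.6195 0.0016 0.0541] [-1.568  -0.1082  0.1059] 0.0800525427601545
side 106 [0.0949 0.0974 0.098  0.0985 0.0985 0.0991 0.1    0.1001]
stool 450 c [ 460.1 -247.4] size [42.7 65. ] ang 4.7 corners [[436.0, -217.0], [441.0, -282.0], [484.0, -278.0], [479.0, -213.0]] z [0.0746 0.0796 0.0825]
basin 90 c [ 566.1 -326.5] size [51.7 19. ] ang 10.8 corners [[539.0, -322.0], [542.0, -341.0], [593.0, -331.0], [590.0, -312.0]] z [0.0812 0.0843 0.0869]
mirror 158 c [ 441.1 -362. ] size [12.3 61.6] ang 0.7 corners [[435.0, -331.0], [435.0, -393.0], [448.0, -393.0], [447.0, -331.0]] z [0.0967 0.0997 0.1024]
scene 339 [0.0946 0.095  0.0958 0.0965 0.0965 0.0967 0.0968 0.0969]
```

View pics/s4.png

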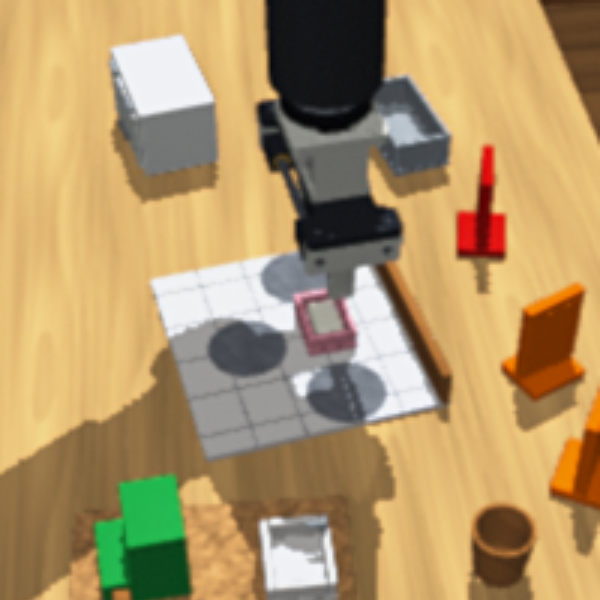

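Request:
servo_tool([
  [[0,0,-3],[0,0,0]],
  [[0,0,-2.5],[0,0,0]],
  [[0,0,-1.3],[0,0,0]],
  [[0,0,-0.7],[0,0,0]],
  [[0,0,-0.4],[0,0,0]],
  [[0,0,-0.4],[0,0,0]],
  [[0,0,0],[0,0,0]],
  [[0,0,0],[0,0,0]],
])

```text
time: 27.75
tool_pos: [0.6191, 0.0015, -0.0296]
tool_rot: [-1.568, -0.107, 0.107]
wrist_force: [-0.1, 0.0, -0.2]
width: 0.08
```

Request:
servo_tool([
  [[0,0,-0.1],[0,0,0]],
  [[0,0,0],[0,0,0]],
  [[0,0,0],[0,0,0]],
  [[0,0,0],[0,0,0]],
  [[0,0,0],[0,0,0]],
  [[0,0,0],[0,0,0]],
], grip=5.5, newtons=20)

```text
time: 28.5
tool_pos: [0.6188, 0.0015, -0.0309]
tool_rot: [-1.568, -0.107, 0.107]
wrist_force: [-0.3, 0.3, 1.1]
width: 0.0617
```

Request:
servo_tool([
  [[0,0,0.5],[0,0,0]],
  [[0,0,1.5],[0,0,0]],
  [[0,0,3],[0,0,0]],
  [[0,0,4],[0,0,0]],
  [[0,0,4],[0,0,0]],
  [[0,0,2],[0,0,0]],
  [[0,0,0],[0,0,0]],
])

```text
time: 29.38
tool_pos: [0.6201, 0.0017, 0.1221]
tool_rot: [-1.567, -0.111, 0.103]
wrist_force: [0.4, 0.7, -0.6]
width: 0.0619
```

```bash
python3 - <<'E'
from m2 import *
s=snap('wrist');W=wpts(s);h,sa,v,x,y,z=prep(s,W);save(s,'w5.png')
rect('cab',W,(z>.068)&(z<.09)&(sa<60)&(x>.38)&(x<.6)&(y>.2)&(y<.45))
for n in('side','scene'):
    s=snap(n);W=pts(s);h,sa,v,x,y,z=prep(s,W)
    rect(n+' cab',W,(z>.077)&(z<.09)&(sa<60)&(x>.38)&(x<.6)&(y>.2)&(y<.45))
E
```

```text
cab 158 c [516.3 264.8] size [41.5  4.4] ang 12.6 corners [[496.0, 262.0], [497.0, 258.0], [537.0, 267.0], [536.0, 271.0]] z [0.0682 0.0709 0.0748]
side cab 217 c [485.2 311.4] size [116.6  65. ] ang 62.2 corners [[429.0, 275.0], [487.0, 245.0], [541.0, 348.0], [484.0, 378.0]] z [0.0771 0.0789 0.0824]
scene cab 867 c [485.1 323.8] size [ 82.7 128.8] ang 11.6 corners [[432.0, 379.0], [458.0, 252.0], [539.0, 269.0], [513.0, 395.0]] z [0.0775 0.0794 0.0811]
```

Request:
servo_tool([
  [[-0.8,2,0],[0,0,0.5]],
  [[-1.8,4.2,0],[0,0,0.5]],
  [[-1.8,4.2,0],[0,0,0.6]],
  [[-1.8,4.2,0],[0,0,0.6]],
  [[-1.8,4.2,0],[0,0,0.6]],
  [[-1.8,4.2,0],[0,0,0.6]],
  [[-1.8,4.2,0],[0,0,0.5]],
  [[-1.2,3,0],[0,0,0.4]],
])

```text
time: 30.52
tool_pos: [0.4889, 0.3054, 0.1182]
tool_rot: [-1.565, -0.166, 0.168]
wrist_force: [0.3, 0.6, -1.7]
width: 0.0618
```

Request:
servo_tool([
  [[-0.7,1.8,0],[0,0,0]],
  [[0,0,0],[0,0,0]],
  [[0,0,0],[0,0,0]],
])

```text
time: 30.9
tool_pos: [0.4836, 0.3209, 0.1187]
tool_rot: [-1.565, -0.165, 0.166]
wrist_force: [0.1, -0.7, -1.6]
width: 0.0618
```

```bash
python3 - <<'E'
from m2 import *
s=snap('wrist');W=wpts(s);h,sa,v,x,y,z=prep(s,W);save(s,'w6.png')
rect('cab',W,(z>.073)&(z<.09)&(sa<60)&(x>.38)&(x<.6)&(y>.2)&(y<.45))
rect('dish',W,(h>160)&(h<178)&(sa>50))
st=arm.read_state();print(st['tool_pos'],st['tool_rot'],st['width'])
E
```

```text
cab 10045 c [472.3 320.9] size [ 67.9 129.8] ang 12.0 corners [[426.0, 377.0], [453.0, 250.0], [519.0, 265.0], [492.0, 392.0]] z [0.0747 0.0792 0.0807]
dish 863 c [465.6 308.7] size [18.4 42.5] ang 32.8 corners [[446.0, 322.0], [469.0, 286.0], [485.0, 296.0], [462.0, 332.0]] z [nan nan nan]
[0.48380932 0.32069786 0.11882595] [-1.5649414  -0.16495565  0.16565279] 0.061802518710172005
```

View pics/w6.png

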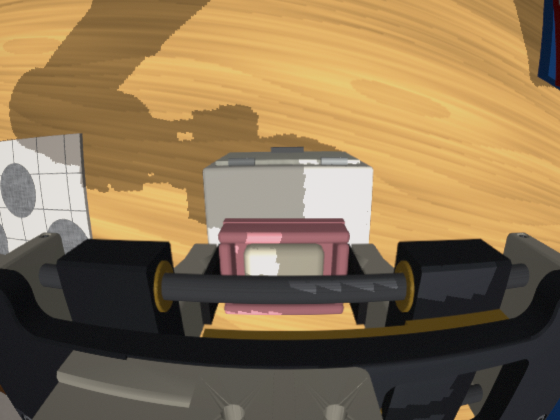

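```bash
python3 - <<'E'
from m2 import *
a=np.radians(12);ex=np.array([np.cos(a),np.sin(a)]);ey=np.array([-ex[1],ex[0]])
def f(n,W,s):
    h,sa,v,x,y,z=prep(s,W)
    m=(sa<60)&(x>.38)&(x<.6)&(y>.2)&(y<.45)&(z>.06)&(z<.095)
    p=W[m];u=(p[:,:2]-[.484,.323])@ex*1000;w=(p[:,:2]-[.484,.323])@ey*1000
    for lo in range(-54,-32,2):
        k=(u>=lo)&(u<lo+2)&(abs(w)<55)
        if k.any(): print(n,lo,k.sum(),np.percentile(p[k][:,2]*1000,[10,50,90]).round(1))
    k=p[:,2]>.0765;print(n,'u',np.percentile(u[k],[.3,99.7]).round(1),'w',np.percentile(w[k],[.3,99.7]).round(1))
s=snap('wrist');f('wrist',wpts(s),s)
s=dict(np.load('scene0.npz'));f('scene',pts(s),s)
E
```

```text
wrist -46 129 [67.8 74.  75.4]
wrist -44 392 [62.7 70.5 75.7]
wrist -42 402 [69.6 71.  75.6]
wrist -40 530 [71.4 77.1 79. ]
wrist -38 422 [78.2 79.1 80.1]
wrist -36 378 [78.5 79.4 80.3]
wrist -34 374 [78.3 79.3 80.3]
wrist u [-39.7  21.7] w [-63.4  64.5]
scene -40 3 [77.8 78.2 78.3]
scene -38 9 [77.8 78.8 79.4]
scene -36 13 [78.  79.3 79.9]
scene -34 18 [78.  79.4 80.8]
scene u [-38.   43.1] w [-63.4  64.1]
```

Request:
servo_tool([
  [[0.1,0.3,-3],[0,0,0]],
  [[0,0,-2.5],[0,0,0]],
  [[0,0,-1],[0,0,0]],
  [[0,0,-0.5],[0,0,0]],
  [[0,0,0],[0,0,0]],
  [[0,0,0],[0,0,0]],
])

```text
time: 31.75
tool_pos: [0.4853, 0.3249, 0.0499]
tool_rot: [-1.564, -0.167, 0.165]
wrist_force: [-0.6, 0.3, -0.9]
width: 0.0615
```

Request:
servo_tool([
  [[0,-0.1,-0.3],[0,0,0]],
  [[0,0,-0.2],[0,0,0]],
  [[0,0,-0.15],[0,0,0]],
  [[0,0,0],[0,0,0]],
  [[0,0,0],[0,0,0]],
])

```text
time: 32.38
tool_pos: [0.4848, 0.3235, 0.0431]
tool_rot: [-1.564, -0.166, 0.166]
wrist_force: [-3.4, -2.5, 4.9]
width: 0.062
```

Contact (4.9 N). Release and rise.

Request:
servo_tool([
  [[0,0,0],[0,0,0]],
  [[0,0,0],[0,0,0]],
  [[0,0,0],[0,0,0]],
  [[0,0,0],[0,0,0]],
  [[0,0,1],[0,0,0]],
  [[0,0,3],[0,0,0]],
  [[0,0,4],[0,0,0]],
  [[0,0,3],[0,0,0]],
], grip=8)

```text
time: 33.38
tool_pos: [0.4852, 0.3238, 0.1552]
tool_rot: [-1.563, -0.167, 0.165]
wrist_force: [-0.5, 0.1, -0.7]
width: 0.0804
```

```bash
python3 - <<'E'
from m2 import *
a=np.radians(12);ex=np.array([np.cos(a),np.sin(a)]);ey=np.array([-ex[1],ex[0]])
s=snap('wrist');W=wpts(s);h,sa,v,x,y,z=prep(s,W);save(s,'w7.png')
rect('dish',W,(z>.088)&(z<.107)&(x>.4)&(x<.56)&(y>.25)&(y<.4)&((h>155)&(sa>40)|(z>.094)))
s=snap('scene');W=pts(s);h,sa,v,x,y,z=prep(s,W)
rect('scene dish',W,(z>.088)&(z<.107)&(x>.4)&(x<.56)&(y>.27)&(y<.38))
k=(sa<60)&(x>.38)&(x<.6)&(y>.2)&(y<.45)&(z>.0765)&(z<.083);q=(W[k][:,:2]-[.484,.323])*1000
print(np.percentile(q@ex,[.3,99.7]),np.percentile(q@ey,[.3,99.7]))
st=arm.read_state();print(st['tool_pos'],st['width'])
E
```

```text
dish 2175 c [484.9 322.6] size [45.8 62.3] ang 11.8 corners [[456.0, 348.0], [469.0, 287.0], [514.0, 297.0], [501.0, 358.0]] z [0.0896 0.1007 0.1023]
scene dish 370 c [486.7 323.3] size [50.8 62.6] ang 10.9 corners [[456.0, 349.0], [468.0, 288.0], [518.0, 297.0], [506.0, 359.0]] z [0.0889 0.0976 0.1023]
[-36.91125366  43.09074129] [-63.71829911  64.69039688]
[0.48664748 0.32511469 0.15733641] 0.0796925631872162
```

View pics/w7.png

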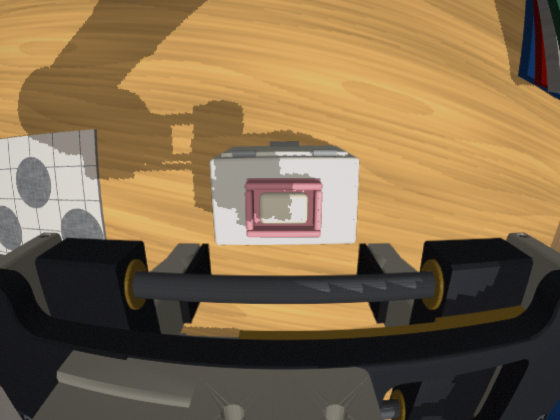

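```bash
python3 - <<'E'
from m2 import *
a=np.radians(12);ex=np.array([np.cos(a),np.sin(a)]);ey=np.array([-ex[1],ex[0]])
s=snap('wrist');W=wpts(s);h,sa,v,x,y,z=prep(s,W)
k=(sa<60)&(x>.38)&(x<.6)&(y>.2)&(y<.45)&(z>.0765)&(z<.083);q=(W[k][:,:2]-[.484,.323])*1000
print(np.percentile(q@ex,[.3,99.7]),np.percentile(q@ey,[.3,99.7]))
d=(np.array([.4849,.3226])-[.484,.323])*1000;print(d@ex,d@ey)
E
```

```text
[-39.64316708  39.69799405] [-63.58150455  64.65723055]
0.7971681643333306 -0.5783795620295193
```

Request:
servo_tool([
  [[0.2,-2,0],[0,0,-0.8]],
  [[0.5,-4,0],[0,0,-1]],
  [[0.6,-4.6,0],[0,0,-1]],
  [[0.6,-4.6,0],[0,0,-1]],
  [[0.6,-4.6,0],[0,0,-1]],
  [[0.6,-4.6,0],[0,0,-1]],
  [[0.6,-4.6,0],[0,0,-1]],
  [[0.6,-4.6,0],[0,0,-1]],
])

```text
time: 34.52
tool_pos: [0.5267, -0.0149, 0.1518]
tool_rot: [-1.57, -0.057, 0.059]
wrist_force: [0.0, 0.3, 0.6]
width: 0.0799
```

Request:
servo_tool([
  [[0.6,-4.6,0],[0,0,-1]],
  [[0.6,-4.6,0],[0,0,-1]],
  [[0.6,-4.6,0],[0,0,-1]],
  [[0.6,-4.6,0],[0,0,-1]],
  [[0.6,-4.6,0],[0,0,0]],
  [[0.5,-3.8,0],[0,0,0]],
  [[0.2,-2,0],[0,0,0]],
  [[0,0,0],[0,0,0]],
])

```text
time: 35.52
tool_pos: [0.5636, -0.3017, 0.1514]
tool_rot: [-1.57, -0.001, 0.004]
wrist_force: [-0.5, -0.0, 0.1]
width: 0.0799
```

Request:
servo_tool([
  [[0,0,0],[0,0,0]],
  [[0,0,0],[0,0,0]],
])

```text
time: 35.78
tool_pos: [0.5648, -0.2996, 0.1528]
tool_rot: [-1.571, -0.005, 0.005]
wrist_force: [0.3, -0.1, -0.2]
width: 0.0798
```

```bash
python3 - <<'E'
from m2 import *
s=snap('wrist');W=wpts(s);h,sa,v,x,y,z=prep(s,W)
rect('basin rim',W,(z>.08)&(z<.09)&(sa<60)&(x>.5)&(x<.65)&(y>-.37)&(y<-.22))
st=arm.read_state();print(st['tool_pos'],st['tool_rot'])
E
```

```text
basin rim 1596 c [ 563.8 -300.5] size [49.2 61.4] ang 0.3 corners [[539.0, -270.0], [539.0, -331.0], [589.0, -331.0], [588.0, -270.0]] z [0.0813 0.085  0.0864]
[ 0.56488695 -0.29956811  0.15284891] [-1.57074134 -0.00535091  0.00476779]
```

Request:
servo_tool([
  [[0,-0.1,-4],[0,0,0]],
  [[0,0,-4],[0,0,0]],
  [[0,0,-3],[0,0,0]],
  [[0,0,-1.8],[0,0,0]],
  [[0,0,-1],[0,0,0]],
  [[0,0,0],[0,0,0]],
  [[0,0,0],[0,0,0]],
])

```text
time: 36.7
tool_pos: [0.5656, -0.3017, 0.0157]
tool_rot: [-1.571, -0.006, 0.003]
wrist_force: [0.4, 0.0, 0.1]
width: 0.08
```

Request:
servo_tool([
  [[0,0,0],[0,0,0]],
  [[0,0,0],[0,0,0]],
  [[0,0,0],[0,0,0]],
  [[0,0,0],[0,0,0]],
  [[0,0,0],[0,0,0]],
], grip=5.5, newtons=20)

```text
time: 37.33
tool_pos: [0.5652, -0.3015, 0.015]
tool_rot: [-1.571, -0.005, 0.004]
wrist_force: [-0.2, 2.5, 5.4]
width: 0.0618
```

Request:
servo_tool([
  [[0,0,1],[0,0,0]],
  [[0,0,3],[0,0,0]],
  [[0,0,4],[0,0,0]],
  [[0,0,3],[0,0,0]],
  [[0,0,1],[0,0,0]],
  [[0.2,2,0],[0,0,0]],
  [[0.4,4,0],[0,0,0]],
  [[0.4,4.5,0],[0,0,0]],
])

```text
time: 38.33
tool_pos: [0.5736, -0.1949, 0.1326]
tool_rot: [-1.57, -0.001, 0.005]
wrist_force: [0.8, 0.1, -2.4]
width: 0.062
```

Request:
servo_tool([
  [[0.4,4.5,0],[0,0,0]],
  [[0.4,4.5,0],[0,0,0]],
  [[0.4,4.5,0],[0,0,0]],
  [[0.4,4.5,0],[0,0,0]],
  [[0.4,4.3,0],[0,0,0]],
  [[0.3,3,0],[0,0,0]],
  [[0.1,2,0],[0,0,0]],
  [[0,0,0],[0,0,0]],
])

```text
time: 39.33
tool_pos: [0.598, 0.0777, 0.1334]
tool_rot: [-1.571, -0.004, 0.007]
wrist_force: [0.2, -0.7, -1.3]
width: 0.062
```

Request:
servo_tool([
  [[0,0,-4],[0,0,0]],
  [[0,0,-4],[0,0,0]],
  [[0,0,-2],[0,0,0]],
  [[0,0,-1],[0,0,0]],
  [[0,0,-0.5],[0,0,0]],
  [[0,0,0],[0,0,0]],
  [[0,0,0],[0,0,0]],
])

```text
time: 40.2
tool_pos: [0.5994, 0.0766, 0.0205]
tool_rot: [-1.57, -0.005, 0.003]
wrist_force: [-0.2, 0.5, -0.6]
width: 0.062
```

Request:
servo_tool([
  [[0,0,-0.2],[0,0,0]],
  [[0,0,-0.2],[0,0,0]],
  [[0,0,-0.12],[0,0,0]],
  [[0,0,0],[0,0,0]],
])

```text
time: 40.7
tool_pos: [0.5992, 0.0766, 0.015]
tool_rot: [-1.571, -0.005, 0.004]
wrist_force: [-0.6, 0.5, 4.3]
width: 0.062
```

Request:
servo_tool([
  [[0,0,0],[0,0,0]],
  [[0,0,0],[0,0,0]],
  [[0,0,0],[0,0,0]],
  [[0,0,2],[0,0,0]],
  [[0,0,4],[0,0,0]],
  [[0,0,4],[0,0,0]],
  [[0,0,4],[0,0,0]],
  [[0,0,0],[0,0,0]],
], grip=8)

```text
time: 41.7
tool_pos: [0.601, 0.0771, 0.1582]
tool_rot: [-1.569, -0.009, -0.0]
wrist_force: [0.1, 0.2, -0.1]
width: 0.0803
```

```bash
python3 - <<'E'
from m2 import *
s=snap('wrist');W=wpts(s);h,sa,v,x,y,z=prep(s,W)
rect('basin rim',W,(z>.08)&(z<.09)&(sa<60)&(x>.55)&(x<.65)&(y>.03)&(y<.12))
st=arm.read_state();print(st['tool_pos'],st['tool_rot'])
E
```

```text
basin rim 1539 c [597.8  77.1] size [49.6 61.9] ang 0.4 corners [[573.0, 108.0], [573.0, 46.0], [623.0, 46.0], [622.0, 108.0]] z [0.0819 0.085  0.0866]
[0.59962107 0.07686032 0.15595229] [-1.56937063 -0.00643435  0.00173488]
```

Request:
servo_tool([
  [[-0.7,-2,0],[0,0,5]],
  [[-1.5,-4,0],[0,0,8]],
  [[-1.5,-4,0],[0,0,8]],
  [[-1.5,-4,0],[0,0,8]],
  [[-1.5,-4,0],[0,0,8]],
  [[-1.5,-4,0],[0,0,8]],
  [[-1.5,-4,0],[0,0,8]],
  [[-1.5,-4,0],[0,0,8]],
], grip=4)

```text
time: 42.75
tool_pos: [0.4854, -0.2246, 0.1532]
tool_rot: [-1.403, -0.835, 0.837]
wrist_force: [0.4, 1.0, -0.0]
width: 0.04
```

Request:
servo_tool([
  [[-1.5,-4,0],[0,0,8]],
  [[-1.5,-4,0],[0,0,8]],
  [[-1.1,-3.6,0],[0,0,8]],
  [[-0.6,-2.1,0],[0,0,6.2]],
  [[0,0,0],[0,0,0]],
  [[0,0,0],[0,0,0]],
])

```text
time: 43.5
tool_pos: [0.4394, -0.36, 0.1535]
tool_rot: [-1.196, -1.226, 1.227]
wrist_force: [1.0, 0.6, 1.5]
width: 0.04
```

```bash
python3 - <<'E'
from m2 import *
s=snap('wrist');W=wpts(s);h,sa,v,x,y,z=prep(s,W)
rect('mirror',W,(z>.096)&(z<.107)&(y<-.25)&(x<.5)&(x>.38))
st=arm.read_state();print(st['tool_pos'],st['tool_rot'])
E
```

```text
mirror 1066 c [ 441.1 -360.1] size [11.4 61.9] ang 1.6 corners [[435.0, -329.0], [436.0, -391.0], [448.0, -391.0], [446.0, -329.0]] z [0.0984 0.1002 0.1015]
[ 0.43964189 -0.35981135  0.15378429] [-1.19623385 -1.22726896  1.22761477]
```

Request:
servo_tool([
  [[0,0,-4],[0,0,0]],
  [[0,0,-4],[0,0,0]],
  [[0,0,-2.5],[0,0,0]],
  [[0,0,-1.5],[0,0,0]],
  [[0,0,-1],[0,0,0]],
  [[0,0,0],[0,0,0]],
  [[0,0,0],[0,0,0]],
])

```text
time: 44.42
tool_pos: [0.4404, -0.3608, 0.0252]
tool_rot: [-1.198, -1.229, 1.228]
wrist_force: [0.6, -0.3, 1.1]
width: 0.0401
```

Request:
servo_tool([
  [[0,0,0],[0,0,0]],
  [[0,0,0],[0,0,0]],
  [[0,0,0],[0,0,0]],
  [[0,0,0],[0,0,0]],
  [[0,0,0],[0,0,0]],
  [[0,0,0],[0,0,0]],
], grip=0.5, newtons=15)

```text
time: 45.18
tool_pos: [0.4398, -0.3606, 0.0245]
tool_rot: [-1.197, -1.229, 1.229]
wrist_force: [-0.3, 0.2, 1.4]
width: 0.0121
```

Request:
servo_tool([
  [[0,0,1],[0,0,0]],
  [[0,0,3],[0,0,0]],
  [[0,0,4],[0,0,0]],
  [[0,0,3],[0,0,0]],
  [[0,0,1],[0,0,0]],
  [[1.1,1.6,0],[0,0,0]],
  [[2,3,0],[0,0,0]],
  [[2.4,3.5,0],[0,0,0]],
])

```text
time: 46.18
tool_pos: [0.4946, -0.278, 0.143]
tool_rot: [-1.195, -1.226, 1.228]
wrist_force: [1.1, -0.8, -1.1]
width: 0.0119
```

Request:
servo_tool([
  [[2.4,3.5,0],[0,0,0]],
  [[2.4,3.5,0],[0,0,0]],
  [[2.4,3.5,0],[0,0,0]],
  [[2.4,3.5,0],[0,0,0]],
  [[2.2,3.4,0],[0,0,0]],
  [[1.4,1.9,0],[0,0,0]],
  [[0.6,0.82,0],[0,0,0]],
  [[0,0,0],[0,0,0]],
])

```text
time: 47.18
tool_pos: [0.6325, -0.0781, 0.1437]
tool_rot: [-1.196, -1.228, 1.229]
wrist_force: [0.0, 0.0, -0.7]
width: 0.0119
```

Request:
servo_tool([
  [[0,0,-4],[0,0,0]],
  [[0,0,-4],[0,0,0]],
  [[0,0,-2],[0,0,0]],
  [[0,0,-1],[0,0,0]],
  [[0,0,-0.5],[0,0,0]],
  [[0,0,0],[0,0,0]],
  [[0,0,0],[0,0,0]],
])

```text
time: 48.05
tool_pos: [0.6334, -0.0783, 0.0303]
tool_rot: [-1.198, -1.23, 1.228]
wrist_force: [0.8, -0.8, -0.1]
width: 0.0119
```

Request:
servo_tool([
  [[0,0,-0.2],[0,0,0]],
  [[0,0,-0.2],[0,0,0]],
  [[0,0,-0.12],[0,0,0]],
  [[0,0,0],[0,0,0]],
])

```text
time: 48.55
tool_pos: [0.6328, -0.0783, 0.0245]
tool_rot: [-1.197, -1.229, 1.229]
wrist_force: [-2.1, 0.3, 2.4]
width: 0.012
```

Request:
servo_tool([
  [[0,0,0],[0,0,0]],
  [[0,0,0],[0,0,0]],
  [[0,0,0],[0,0,0]],
  [[0,0,2],[0,0,0]],
  [[0,0,4],[0,0,0]],
  [[0,0,4],[0,0,0]],
  [[0,0,4],[0,0,0]],
  [[0,0,0],[0,0,0]],
], grip=4)

```text
time: 49.55
tool_pos: [0.6351, -0.0783, 0.1682]
tool_rot: [-1.201, -1.234, 1.225]
wrist_force: [0.3, 0.5, -0.3]
width: 0.0399
```

```bash
python3 - <<'E'
from m2 import *
s=snap('wrist');W=wpts(s);h,sa,v,x,y,z=prep(s,W)
rect('mirror top',W,(z>.096)&(z<.107)&(x>.595)&(x<.67)&(y<-.03)&(y>-.125))
st=arm.read_state();print(st['tool_pos'],st['tool_rot'])
E
```

```text
mirror top 985 c [633.2 -78.1] size [11.9 61.4] ang 1.3 corners [[627.0, -48.0], [628.0, -109.0], [640.0, -109.0], [638.0, -47.0]] z [0.0981 0.1001 0.1015]
[ 0.6336709  -0.0781752   0.16585789] [-1.19875433 -1.23115     1.22646151]
```

Request:
servo_tool([
  [[-1.5,-1.5,0],[0,0,0.7]],
  [[-3.5,-3.4,0],[0,0,1]],
  [[-3.5,-3.4,0],[0,0,1]],
  [[-3.5,-3.4,0],[0,0,1]],
  [[-3.2,-3,0],[0,0,0]],
  [[-2.1,-2,0],[0,0,0]],
  [[0,0,0],[0,0,0]],
  [[0,0,0],[0,0,0]],
], grip=6.5)

```text
time: 50.6
tool_pos: [0.4593, -0.2454, 0.1636]
tool_rot: [-1.164, -1.275, 1.276]
wrist_force: [-0.0, -0.2, 0.3]
width: 0.0647
```

```bash
python3 - <<'E'
from m2 import *
s=snap('wrist');W=wpts(s);h,sa,v,x,y,z=prep(s,W)
rect('stool',W,(h>50)&(h<75)&(sa>100)&(z>.07)&(z<.09)&(y<-.1))
st=arm.read_state();print(st['tool_pos'],st['tool_rot'])
E
```

```text
stool 3204 c [ 460.5 -247.7] size [43.4 61.3] ang 5.0 corners [[436.0, -219.0], [442.0, -280.0], [485.0, -276.0], [479.0, -215.0]] z [0.0786 0.0803 0.0817]
[ 0.4596395  -0.24514468  0.16365179] [-1.16415551 -1.27531064  1.27600844]
```

Request:
servo_tool([
  [[0,0,-4.5],[0,0,0]],
  [[0,0,-4.5],[0,0,0]],
  [[0,0,-3],[0,0,0]],
  [[0,0,-2.2],[0,0,0]],
  [[0,0,-1.2],[0,0,0]],
  [[0,0,0],[0,0,0]],
  [[0,0,0],[0,0,0]],
])

```text
time: 51.52
tool_pos: [0.4606, -0.2453, 0.0109]
tool_rot: [-1.166, -1.277, 1.276]
wrist_force: [-0.7, 0.5, -0.2]
width: 0.0651
```

Request:
servo_tool([
  [[0,0,0],[0,0,0]],
  [[0,0,0],[0,0,0]],
  [[0,0,0],[0,0,0]],
  [[0,0,0],[0,0,0]],
  [[0,0,0],[0,0,0]],
], grip=3, newtons=15)

```text
time: 52.15
tool_pos: [0.4601, -0.2454, 0.0106]
tool_rot: [-1.165, -1.276, 1.276]
wrist_force: [-0.9, 1.0, 5.2]
width: 0.0442
```

Request:
servo_tool([
  [[0,0,1],[0,0,0]],
  [[0,0,3],[0,0,0]],
  [[0,0,4],[0,0,0]],
  [[0,0,3],[0,0,0]],
  [[0,0,1],[0,0,0]],
  [[0,0,0],[0,0,0]],
])

```text
time: 52.9
tool_pos: [0.4598, -0.2452, 0.1303]
tool_rot: [-1.166, -1.276, 1.275]
wrist_force: [0.6, -0.5, -0.7]
width: 0.0438
```

Request:
servo_tool([
  [[0.8,2.4,0],[0,0,0]],
  [[1.5,4,0],[0,0,0]],
  [[1.5,4,0],[0,0,0]],
  [[1.5,4,0],[0,0,0]],
  [[1.5,4,0],[0,0,0]],
  [[1.2,3,0],[0,0,0]],
  [[0.6,2,0],[0,0,0]],
  [[0,0,0],[0,0,0]],
])

```text
time: 53.9
tool_pos: [0.5454, -0.0105, 0.129]
tool_rot: [-1.163, -1.275, 1.278]
wrist_force: [1.0, -0.5, -1.2]
width: 0.0439
```

Request:
servo_tool([
  [[0,0,-4],[0,0,0]],
  [[0,0,-4],[0,0,0]],
  [[0,0,-2],[0,0,0]],
  [[0,0,-1],[0,0,0]],
  [[0,0,-0.5],[0,0,0]],
  [[0,0,0],[0,0,0]],
  [[0,0,0],[0,0,0]],
])

```text
time: 54.78
tool_pos: [0.5464, -0.0112, 0.016]
tool_rot: [-1.166, -1.277, 1.275]
wrist_force: [0.6, 0.2, -0.6]
width: 0.0439
```

Request:
servo_tool([
  [[0,0,-0.2],[0,0,0]],
  [[0,0,-0.2],[0,0,0]],
  [[0,0,-0.12],[0,0,0]],
  [[0,0,0],[0,0,0]],
])

```text
time: 55.28
tool_pos: [0.5458, -0.0113, 0.0106]
tool_rot: [-1.165, -1.276, 1.276]
wrist_force: [-3.0, 0.9, 6.4]
width: 0.0438
```

Request:
servo_tool([
  [[0,0,0],[0,0,0]],
  [[0,0,0],[0,0,0]],
  [[0,0,0],[0,0,0]],
  [[0,0,2],[0,0,0]],
  [[0,0,4],[0,0,0]],
  [[0,0,4],[0,0,0]],
  [[0,0,4],[0,0,0]],
  [[0,0,2],[0,0,0]],
], grip=6.5)

```text
time: 56.28
tool_pos: [0.5467, -0.0112, 0.1724]
tool_rot: [-1.167, -1.278, 1.274]
wrist_force: [-0.5, -0.4, 0.1]
width: 0.0652
```

Request:
servo_tool([
  [[0.7,2,2],[0,0,0]],
  [[0.7,3,2],[0,0,0]],
  [[1,3,2],[0,0,0]],
  [[1,3,2],[0,0,0]],
  [[1,3,0],[0,0,0]],
  [[0.5,0,0],[0,0,0]],
  [[0,0,0],[0,0,0]],
  [[0,0,0],[0,0,0]],
])

```text
time: 57.28
tool_pos: [0.5944, 0.128, 0.2494]
tool_rot: [-1.165, -1.274, 1.276]
wrist_force: [0.6, -0.4, -0.1]
width: 0.0653
```

```bash
python3 - <<'E'
from m2 import *
s=snap('wrist');W=wpts(s);h,sa,v,x,y,z=prep(s,W);save(s,'w9.png')
reg=(x>.43)&(x<.78)&(y>-.2)&(y<.2)
rect('stool seat',W,(h>50)&(h<75)&(sa>120)&(z>.074)&reg)
rect('basin rim',W,(z>.08)&(z<.09)&(sa<60)&(x>.55)&(x<.65)&(y>.03)&(y<.12))
rect('mirror top',W,(z>.096)&(z<.107)&(x>.595)&(x<.67)&(y<-.03)&(y>-.125))
s=snap('scene');W=pts(s);h,sa,v,x,y,z=prep(s,W)
rect('scene dish',W,(z>.088)&(z<.107)&(x>.4)&(x<.56)&(y>.27)&(y<.38))
rect('tub',W,(z>.01)&(z<.06)&(sa<70)&(x>.6)&(x<.9)&(y>.15)&(y<.5))
b=snap('side');cv2.imwrite('pics/end.png',np.hstack([cv2.resize(b['img'][110:390,170:380],(400,533)),cv2.resize(s['img'][120:300,120:480],(400,533)) ])[:,:,::-1])
print(arm.read_state()['tool_pos'])
E
```

```text
stool seat 1991 c [546.2 -12.4] size [44.9 61.6] ang 5.2 corners [[521.0, 16.0], [527.0, -45.0], [571.0, -41.0], [566.0, 20.0]] z [0.0784 0.0803 0.082 ]
basin rim 682 c [598.6  76.8] size [60.8 50.6] ang 89.9 corners [[573.0, 46.0], [624.0, 46.0], [624.0, 107.0], [573.0, 107.0]] z [0.0824 0.085  0.0868]
mirror top 287 c [632.6 -61.9] size [11.9 30.9] ang 1.7 corners [[626.0, -47.0], [627.0, -78.0], [639.0, -77.0], [638.0, -46.0]] z [0.0981 0.1002 0.1021]
scene dish 380 c [487.5 323.1] size [50.3 62.2] ang 12.1 corners [[456.0, 348.0], [469.0, 287.0], [519.0, 298.0], [506.0, 359.0]] z [0.0889 0.0974 0.1023]
tub 2203 c [734.6 279.6] size [ 66.6 118.3] ang 13.0 corners [[689.0, 330.0], [716.0, 214.0], [780.0, 229.0], [754.0, 345.0]] z [0.0114 0.0311 0.0481]
[0.59459066 0.12807764 0.24998158]
```

View pics/end.png

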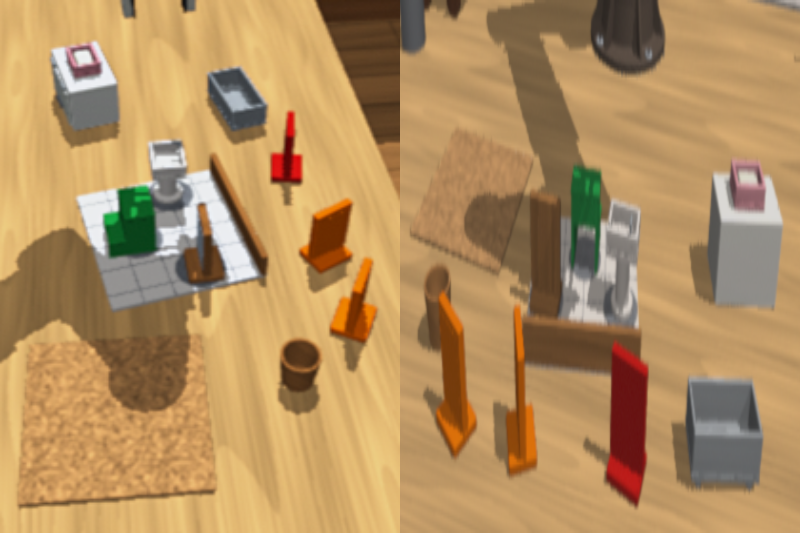

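The end picture shows all three pieces upright on their spots, the dish the right way up in the middle of the cabinet top, the mat empty, and the bathtub, mug and look-alikes untouched.

```bash
python3 -c "
from station import ticket
print(ticket.job_done())"
```

```text
the job is handed in; nothing more can be done
None
```

The job is done and handed in at about 57 s of the 144 s allowed. The stool, mirror stand and washbasin went onto the cork mat first. The soap dish then went onto the cabinet, and after that the washbasin, mirror stand and stool went back to their spots.

**Final positions:** By the wrist camera, the stool stands about 1.2 mm from where it started, the washbasin under 1 mm, and the mirror stand about 1 mm. All three are upright at their old angles. Seen just after release, the dish was right way up, about 1 mm off the middle of the cabinet top.

**Bystanders:** The bathtub's measured position is unchanged. The mug and the look-alikes I checked only by eye in the last pictures, and they looked untouched.

**Disagreements:**
- **TCP height:** the real finger tips sit about 40 mm above the reported TCP. My first grasp on the stool therefore closed in air without touching anything. I measured the offset from the cameras and allowed for it from then on.
- **Dish position:** the scene camera puts the dish 2–3 mm further out in x than the wrist camera does. It shows the cabinet shifted the same way, so I trusted the closer wrist view.

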